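# Lock the battery hatch of the office backup unit

## Robot

A 6-joint arm with a two-finger parallel gripper is mounted at the origin on the work surface. World frame = base frame: x ahead of the robot, y to its left, z up, the work surface at z = 0. Lengths are in m, angles in degrees, forces in N, time in s.
With the tool pointing down it reaches from about 0.4 to 0.825 m from the base axis. Payload 7 kg.
Tool frame: the origin (TCP) lies between the finger pads; the fingertips stand 25 mm ahead of it and the grasp point (between the pads) lies 6 mm ahead of it; z points along the fingers, y is the line along which they close (so a half turn about z gives the same grasp; the last joint's range is limited). The gripper opens to 88 mm and grips with 3 to 60 N. Pads are 19 mm wide; open, the fingers measure 130 mm over their backs; the gripper's body (78 mm by 193 mm) begins 47 mm behind the grasp point.
Start: joints at [90.017, 20.546, 0.682, 0, -70.136, -16.507], TCP at [0.192, 0.647, 0.252] pointing down, gripper open.
Joint ranges: [-176.03, 176.03], [-82.01, 121.73], [-58.28, 71.71], [-173.87, 95.51], [-174.79, -0.11], [-173.66, 173.66]. Speed limits (degrees/s): [136.94, 136.94, 172.46, 180, 180, 180].

## Interface

Orientations are given as [roll, pitch, yaw] about the fixed x, y, z axes, in that order (R = Rz(yaw) Ry(pitch) Rx(roll)).
In Python, from plant import status, optics, job gives the robot as it stands. The module is installed in compiled form; this text tells all that it offers.
- The arm moves only by the tool pendant, called after "Emit:" as name(argument=value, ...), one argument or row to a line, values as JSON. Schema: {"type":"object","properties":{"increments":{"type":"array","items":{"type":"array","items":{"type":"number"},"minItems":5,"maxItems":5},"minItems":1,"maxItems":8},"only":{"type":"string"},"quiet":{"type":"boolean"},"lines":{"type":"string"}},"required":["increments"],"additionalProperties":false}. increments is a list of rows, 1 to 8 of them, each of 5 numbers: dx, dy, dz in fractions of the full range, 1 being 0.5 m, then a turn about the tool's z in fractions of the full range, 1 being 180 degrees, then the finger opening in m; each row is the pose to reach, as a shift and turn from the pose commanded when the call began, along the tool's axes at that moment; what a row does not reach only later rows make up. A row lasts 1/8 s, in which the tool goes at most 0.0625 m and 10.7 degrees, less where a joint would pass 70% of its speed; a pose out of reach is approached as far as the arm can. The fingers move at their own pace and stop on an object; the grip force is fixed at half the most. Time passes only in rows, so rows that do not move let the fingers close. The tool returns the time, the measured TCP pose, the force, the opening and the grip force at its end. only (a regular expression) keeps the lines of the reply that match it, lines (a string "A,B") keeps lines A to B, and quiet returns only ok. No shift or turn number may pass 1 either way. Input that does not fit is refused with a message, and nothing moves.
- status.get_obs(): the state, without advancing time (a new reading comes with each control period).
- optics.snapshot(name): name is "side" or "top" or "wrist"; returns a dict with "frame" (400x640x3 uint8, red, green, blue), "z_map" (400x640 float32, m along the optical axis (not along the pixel's ray), 0 where there is no reading), "fovy" (degrees; the focal length in pixels is half the picture's height over the tangent of half this angle, whatever the lens; pixels are square), "cx", "cy" (the principal point, pixels), "R" (3x3) and "t" (3): a world point X has camera coordinates R X + t; the wrist camera has in their place "T_tool_cam" (4x4, takes a point from camera to tool coordinates, whose origin is the TCP and whose axes are the flange's). Camera axes: x right, y down, z forward; pixel columns grow to the right and rows downward; lengths in m; the calibration is good to about 2 mm. A picture is of the moment at which its call begins: read the wrist's pose just before it.
- job.close_job(): hands the job in; it is judged then, once.
The state is a dict: "clock": time; "joint_pos": joint angles; "qvel": joint speeds; "tau": joint torques, N m; "tool_pos": TCP position; "orientation": TCP orientation; "force": force on the tool from outside, world axes, zero at the start; "moment": the same for the moment, N m; "opening": finger opening in m; "gripper_force": force on a finger pad.
Only numpy, scipy, OpenCV 4.12 (cv2) and the standard library are available. Lean on these libraries where they do the work, as an engineer would, in place of code of your own. Each camera call takes 0.05 s, during which the arm holds its last target. There are 200 camera calls.

## Task

The battery hatch of the grey backup unit on the desk has been put back, but one of its two slotted quarter-turn fasteners is still open (its slot runs across the hatch; the locked one's slot runs along it). Take the red-handled blade key out of its wooden stand, seat it in the open fastener's slot, push the spring-loaded fastener in gently and turn it a quarter turn clockwise to its locked position; then stand the key back in the stand, pushed home, and let go. Turn the fastener only with the key, do not force it or lean on the unit, leave the fastener that is already locked alone and do not disturb the other things on the desk.

Things in the scene. Friction and masses are not known exactly. Their poses are not given: they have to be found in the camera images.
- case: Battery backup unit, fixed: grey box 150 mm (its x) by 210 mm (its y) by 60 mm high, origin at the centre of its underside. Its flat top (z = 60 mm) is the hatch, longer along y, with two round wells 34 mm in diameter, 36 mm deep, at (0, -55 mm) and (0, +55 mm), each with an orange rim and a brass fastener in it. Either well may hold the open one.
- open_bezel: Orange rim, 39 mm across, 1 mm high, of the well with the OPEN fastener. Origin on the well's axis at the level of the hatch face; axes parallel to the case's. The fastener in it is a brass disc 26 mm in diameter with a straight slot 5 mm wide and 5 mm deep right across. Its top lies 1 to 15 mm below the hatch face: this is not measured and must be felt.
- well_mouth (a point): The same point as open_bezel's origin. The fastener below it can be pushed 4 mm down against a spring: 4 N starts it, 9 N pushes it 3 mm, 10.5 N pushes it 4 mm to a solid stop. It turns beyond about 0.2 rad only while pushed in by more than 3 mm; past 1.37 rad it springs up again when let go, and so is locked. More than 25 N between key and fastener damages it.
- fastener (a joint): Angle of the open fastener, rad: 0 = open, slot along the case's x; grows clockwise seen from above to 1.57 = a full quarter turn, slot along the case's y, locked (it counts from 1.40); a solid stop follows at 1.75. Turning takes about 0.05 N m; the loose blade has some 0.13 rad of play in the slot either way. Starts between 0 and 0.12.
- locked_fastener: The other, already locked fastener in its orange rim, a look-alike with its slot along the case's y; origin on its axis at the level of the hatch face. Not to be touched.
- key: Blade key, 83 mm tall, about 80 g, loose, upright in its stand. Origin at the centre of the blade's lower edge, z up along the key. Steel blade 18 mm wide (x), 2.6 mm thick (y), from z = 0 to 35 mm; above it a red block handle 30 mm (x) by 14 mm (y), z = 35 to 83 mm, whose underside is a shoulder. The same when turned half round about z.
- key_stand: Wooden block fixed to the desk, 70 mm (x) by 56 mm (y) by 45 mm high, origin at the centre of its underside; in the middle of its top an upright pocket 22 mm (x) by 6 mm (y), 38 mm deep. The key stands with its blade in the pocket and its shoulder on the block's top (key origin 10 mm above the stand's origin, axes parallel).
- battery_a: Bystander: upright battery cell 34 mm in diameter, 61 mm tall, origin under its centre.
- battery_b: Bystander: a second such battery cell.
- stapler: Bystander: blue and black stapler, 130 by 34 by 50 mm, origin under its centre.
- eraser: Bystander: white eraser, 55 by 22 by 12 mm, origin under its centre.
- mug: Bystander: white mug, 82 mm across, 95 mm tall, origin under its centre.
- pen_cup: Bystander: dark steel cup, 76 mm across, 100 mm tall, origin under its centre.
- tape: Bystander: tape dispenser 140 by 55 by 84 mm, origin under its centre.
- paperweight: Bystander: green glass paperweight, 68 mm across, 40 mm tall, origin under its centre.
Not all that is in view belongs to the job. There is more than one size of the key; the one meant has the size given above.

How it is judged (in metres and radians):
On the way, in this order (a step that is already met when the one before it is completed fails the run):
1. the key's blade is in the open fastener's slot, before it has been turned (horizontal distance between key and open_bezel below 0.006 m and contact force between key and fastener above 1 N and value of joint fastener below 0.6 rad), for 0.1 s.
2. the fastener has been turned to its locked position with the key (horizontal distance between key and open_bezel below 0.012 m and value of joint fastener above 1.4 rad), for 0.1 s.
At the end, for the whole second after the job is handed in: The open fastener is turned to beyond 1.4 rad (locked), and the key stands at rest and upright (within 0.1 rad) in the stand's pocket, within 6 mm of its centre and pushed home to within 4 mm of the shoulder's rest, released (value of joint fastener above 1.4 rad and horizontal distance between key and key_stand below 0.006 m and z of key in the frame of key_stand below 0.014 m and angle between key's own z axis and vertical below 0.1 rad and linear speed of key below 0.02 m/s); the robot touches nothing.
It fails at once if the fastener is forced: more than 25 N between key and fastener (contact force between key and fastener above 25 N).
It fails at once if the robot itself touches the fastener (contact force between any of the fingers, the arm and fastener above 0.5 N).
It fails at once if the fastener that is already locked is touched (contact force between anything else and locked_fastener above 1 N).
It fails at once if the case is pressed with more than 25 N (contact force between anything else and case above 25 N).
It fails at once if a bystander is moved by more than 20 mm (distance of any of battery_a, battery_b, stapler, eraser, mug, pen_cup, tape, paperweight from where it was at the start of the episode above 0.02 m).
It also fails if it takes over 69 s, if anything falls off the work surface, if the arm or the gripper's body presses on something with over 40 N, if the wrist force passes 120 N, or if a joint passes its speed limit or range.

## Working session

There is one attempt and no reset: what is moved stays moved. The work goes in short steps, Python scripts to look and compute and a tool call to move; the robot and the scene stay as the last step left them, time stands still between calls to the robot, and variables do not carry over. Pictures are saved under pics/ and viewed, at most 10 in all, crops included, and the job is handed in when it is done.

```bash
mkdir -p pics
```

Create h.py:
```python
import numpy as np, cv2
from plant import status, optics
from scipy.spatial.transform import Rotation as Ro
def snap(n):
    o=status.get_obs(); s=optics.snapshot(n); s['f']=200/np.tan(np.radians(s['fovy'])/2)
    if n=='wrist':
        T=np.eye(4);T[:3,:3]=Ro.from_euler('xyz',o['orientation'],degrees=True).as_matrix();T[:3,3]=o['tool_pos']
        C=T@np.array(s['T_tool_cam']); s['R']=C[:3,:3].T; s['t']=-C[:3,:3].T@C[:3,3]
    return s
def cloud(s):
    v,u=np.mgrid[:400,:640]; z=s['z_map']
    P=np.stack([(u-s['cx'])*z/s['f'],(v-s['cy'])*z/s['f'],z],-1)
    W=(P-s['t'])@s['R']; W[z==0]=np.nan; return W
def ray(s,u,v,h):
    d=np.array(s['R']).T@np.array([(u-s['cx'])/s['f'],(v-s['cy'])/s['f'],1]); c=-np.array(s['R']).T@s['t']
    return c+d*(h-c[2])/d[2]
def save(n,s): cv2.imwrite(f'pics/{n}.png',s['frame'][:,:,::-1])
```

Run:
```python
from h import *
import pickle
o=status.get_obs(); print({k:np.round(v,3) for k,v in o.items()})
ims=[]
for n in('top','side','wrist'):
    s=snap(n); pickle.dump(s,open(n+'.pkl','wb')); ims.append(s['frame']); print(n,s['fovy'],s['cx'],s['cy'],-np.array(s['R']).T@s['t'])
    save(n,s)
```

```text
{'clock': np.float64(0.0), 'joint_pos': array([ 9.0018e+01,  2.0591e+01,  6.3400e-01, -2.1000e-02, -7.0136e+01,
       -1.6506e+01]), 'qvel': array([ 0.018, -0.055, -0.082, -0.062, -0.098,  0.002]), 'tau': array([-1.0000e-03, -5.8272e+01,  2.9305e+01,  6.9970e+00,  7.0000e-03,
       -0.0000e+00]), 'tool_pos': array([0.191, 0.647, 0.251]), 'orientation': array([ 1.79905e+02, -8.00000e-03, -1.64950e+01]), 'force': array([ 0.323,  0.856, -0.02 ]), 'moment': array([ 0.056, -0.019,  0.042]), 'gripper_force': np.float64(0.0), 'opening': np.float64(0.088)}
top 46.06090288789309 321.358848481095 199.71769885639077 [ 0.38675271 -0.01361953  1.10542315]
side 55.53666429278297 327.68475261843 203.2849009603143 [ 0.26633143 -0.66821917  0.57490498]
wrist 70.30456609167142 322.46217403118237 197.39239285628005 [0.26379645 0.62522725 0.38468666]
```

View pics/top.png

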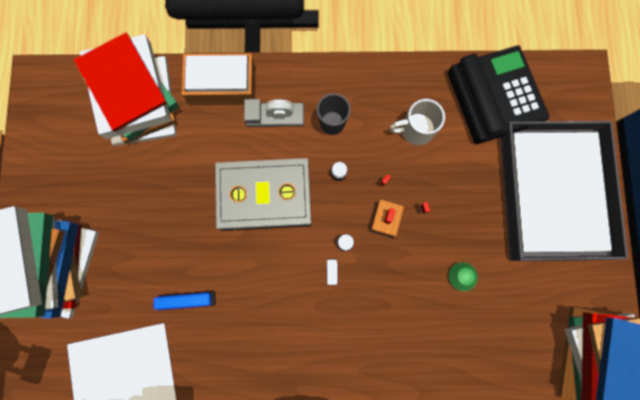

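View pics/side.png

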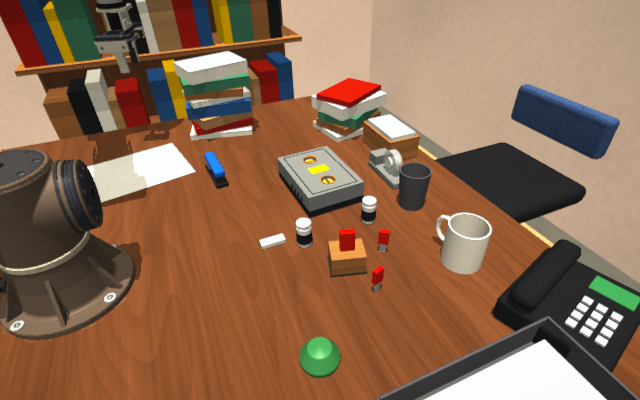

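The top view shows the case at (263,193) with rims at (239,194) and (287,192). The red candidates are (390,215) in the wooden stand and two smaller free-standing ones at (385,180) and (425,207). The one in the stand fits the description; I'll measure its size and confirm in one crop.

Run:
```python
from h import *
import pickle
s=pickle.load(open('top.pkl','rb')); W=cloud(s); hsv=cv2.cvtColor(s['frame'],cv2.COLOR_RGB2HSV)
def comps(m,name,box,mn=15):
    x0,y0,x1,y1=box; k=np.zeros(m.shape,np.uint8); k[y0:y1,x0:x1]=m[y0:y1,x0:x1]
    n,l,st,c=cv2.connectedComponentsWithStats(k)
    for i in range(1,n):
        if st[i,4]>=mn:
            q=W[l==i]; z=np.nanpercentile(q[:,2],80); p=q[q[:,2]>z-.006]
            r=cv2.minAreaRect(p[:,:2].astype(np.float32)*1000)
            print(name,np.round(c[i],1),st[i,4],'ztop',round(float(z),4),'rect mm',np.round(r[0],1),np.round(r[1],1),round(r[2],1))
H,S,V=hsv[...,0],hsv[...,1],hsv[...,2]
comps(((H<5)|(H>174))&(S>180)&(V>90),'red',(350,160,450,250))
comps((H>=6)&(H<20)&(S>150)&(V>120),'orange',(200,150,450,250))
z=W[...,2]
comps((z>.05)&(z<.07),'case',(205,150,320,235),500)
comps((z>.036)&(z<.055),'stand',(360,190,415,245),100)
for n in [(0)]:
    p=W[150:240,200:320].reshape(-1,3); p=p[(p[:,2]>.055)&(p[:,2]<.07)]; print('case z',np.median(p[:,2]))
t=cv2.resize(s['frame'][150:245,205:335],None,fx=4.6,fy=4.6,interpolation=cv2.INTER_CUBIC)
sd=pickle.load(open('side.pkl','rb'))['frame'][140:300,270:400]
sd=cv2.resize(sd,None,fx=1.2*0+437/160,fy=437/160,interpolation=cv2.INTER_CUBIC)
k=cv2.hconcat([cv2.resize(t,(437,437*95//130)),cv2.resize(sd,(355,437*95//130))])
cv2.imwrite('pics/crop1.png',k[...,::-1]); print(k.shape)
```

```text
red [385.4 179.5] 47 ztop 0.0594 rect mm [ 606.5 -169.4] [ 9.5 19.4] 48.3
red [425.8 206.9] 52 ztop 0.0591 rect mm [ 541.8 -257.9] [21.3 10.6] 11.8
red [389.6 215.3] 81 ztop 0.0928 rect mm [ 519.3 -170.6] [11.8 26.5] 72.2
orange [345.9 199.6] 14505 ztop 0.0005 rect mm [572.7 -30. ] [605.7 241. ] 89.3
case [262.3 192.9] 5942 ztop 0.0601 rect mm [578.7 111.8] [150.9 210.6] 2.2
stand [387.1 217.7] 645 ztop 0.0452 rect mm [ 520.4 -172.1] [55.9 70.8] 73.1
case z 0.05858078985856966
(319, 792, 3)
```

View pics/crop1.png

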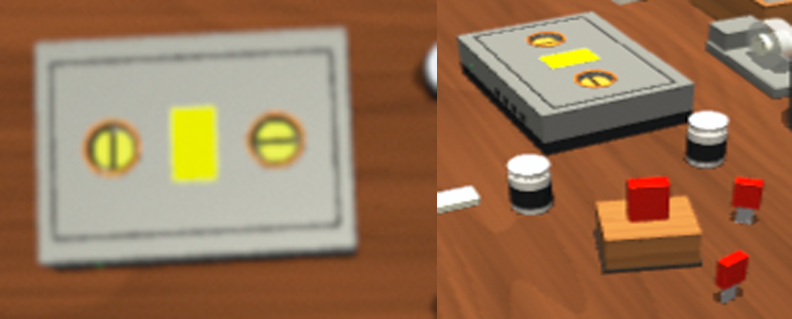

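The left rim (239,194) has its slot across the hatch, so it is the open one. The right rim (287,192) has its slot along the hatch and is locked. The stand key, with its top at 93 mm and a ~26x12 handle, is the 83 mm one; the other two are only 59 mm tall. I'll go over the well first to look with the wrist camera.

Add to h.py:
```python
def to(x,y,z,yaw=None):
    o=status.get_obs(); R=Ro.from_euler('xyz',o['orientation'],degrees=True).as_matrix()
    d=R.T@(np.array([x,y,z])-o['tool_pos']); print('shift',np.round(d,4),end=' ')
    if yaw is not None: print('turn',round(-(yaw-o['orientation'][2]),2),end=' ')
    print()
```

```bash
python3 -c "
from h import *
to(.52,.167,.25,0)"
```

```text
shift [0.4512 0.3669 0.0014] turn -16.49
```

The manual's scale: shifts go in shares of 0.5 m and turns go in shares of 180 degrees. Converting my numbers, 0.451 m is 0.902, 0.367 m is 0.734, -16.5 degrees is -0.0917.

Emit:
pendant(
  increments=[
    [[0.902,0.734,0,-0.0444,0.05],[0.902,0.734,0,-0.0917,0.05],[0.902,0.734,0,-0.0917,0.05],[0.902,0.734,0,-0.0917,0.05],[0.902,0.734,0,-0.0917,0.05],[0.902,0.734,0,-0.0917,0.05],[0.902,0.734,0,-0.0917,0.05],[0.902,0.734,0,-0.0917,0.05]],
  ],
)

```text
refused: increments[0]: the value is too long (schema: maxItems 5). Nothing was moved.
```

I used the wrong layout. The manual says a list of rows, each a list of 5 numbers; once more.

Emit:
pendant(
  increments=[
    [0.902,0.734,0,-0.0444,0.05],
    [0.902,0.734,0,-0.0917,0.05],
    [0.902,0.734,0,-0.0917,0.05],
    [0.902,0.734,0,-0.0917,0.05],
    [0.902,0.734,0,-0.0917,0.05],
    [0.902,0.734,0,-0.0917,0.05],
    [0.902,0.734,0,-0.0917,0.05],
    [0.902,0.734,0,-0.0917,0.05],
  ],
)

```text
clock: 1.15
tool_pos: [0.4746, 0.2327, 0.2517]
orientation: [-180.0, -0.0, 0.0]
force: [1.5, 0.8, 0.7]
opening: 0.0502
gripper_force: 0.0
```

```bash
python3 -c "
from h import *
print(np.round(status.get_obs()['joint_pos'],1))
to(.52,.167,.25,0)"
```

```text
[ 47.4   6.7 -17.7  -0.  -65.6  42.6]
shift [0.0454 0.0658 0.0017] turn 0.04
```

To row units: 0.066 m is 0.132, 0.045 m is 0.09.

Emit:
pendant(
  increments=[
    [0.09,0.132,0,0,0.05],
    [0.09,0.132,0,0,0.05],
    [0.09,0.132,0,0,0.05],
    [0.09,0.132,0,0,0.05],
  ],
)

```text
clock: 1.65
tool_pos: [0.5185, 0.1692, 0.2514]
orientation: [-180.0, 0.0, 0.0]
force: [-1.0, -0.1, 0.2]
opening: 0.0502
gripper_force: 0.0
```

Run:
```python
from h import *
s=snap('wrist'); save('w1',s); W=cloud(s); hsv=cv2.cvtColor(s['frame'],cv2.COLOR_RGB2HSV); H,S,V=cv2.split(hsv)
print('cam',-np.array(s['R']).T@s['t'])
z=W[...,2]; print('hatch z',np.nanmedian(z[(z>.05)&(z<.07)]))
k=((H>=5)&(H<20)&(S>150)&(V>120)&(z>.055)&(z<.066)).astype(np.uint8)
k=cv2.morphologyEx(k,cv2.MORPH_CLOSE,np.ones((5,5)))
for c in cv2.findContours(k,cv2.RETR_EXTERNAL,cv2.CHAIN_APPROX_NONE)[0]:
    if len(c)>80:
        e=cv2.fitEllipse(c); print('rim px',np.round(e[0],1),np.round(e[1],1),'world',np.round(ray(s,*e[0],.061),4), 'diam',e[1][1]/s['f']*(s['z_map'][200,320]))
```

```text
cam [0.59387395 0.16907411 0.38538507]
hatch z 0.06082217521925601
rim px [324.4 131. ] [32.1 32.9] world [0.5753 0.1672 0.061 ] diam 0.04663502994461952
```

View pics/w1.png

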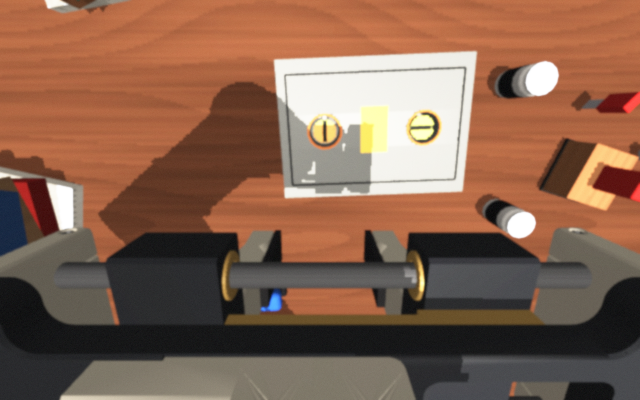

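The left rim is at (324,131) with its slot running across, so it is confirmed open; the right rim (424,127) is locked. Wrist and top views agree within 1.5 mm. On to the key.

To row units: 0.319 m is 0.638, -0.068 m is -0.136, 17.3 degrees is 0.0961.

```bash
python3 -c "
from h import *
to(.45,-.15,.25,-17.3)"
```

```text
shift [-0.0688  0.3194  0.0015] turn 17.38 
```

Emit:
pendant(
  increments=[
    [-0.136,0.638,0,0.0333,0.045],
    [-0.136,0.638,0,0.0961,0.045],
    [-0.136,0.638,0,0.0961,0.045],
    [-0.136,0.638,0,0.0961,0.045],
    [-0.136,0.638,0,0.0961,0.045],
    [-0.136,0.638,0,0.0961,0.045],
    [-0.136,0.638,0,0.0961,0.045],
    [-0.136,0.638,0,0.0961,0.045],
  ],
)

```text
clock: 2.7
tool_pos: [0.4514, -0.1492, 0.2516]
orientation: [-180.0, -0.0, -17.2]
force: [0.1, -0.6, -0.2]
opening: 0.0448
gripper_force: 0.0
```

Run:
```python
from h import *
s=snap('wrist'); save('w2',s); W=cloud(s); hsv=cv2.cvtColor(s['frame'],cv2.COLOR_RGB2HSV); H,S,V=cv2.split(hsv); z=W[...,2]
print(status.get_obs()['tool_pos'])
for nm,k in(('keytop',((H<5)|(H>174))&(S>150)&(z>.089)&(z<.098)),('stand',(z>.041)&(z<.05))):
    n,l,st,c=cv2.connectedComponentsWithStats(k.astype(np.uint8))
    for i in range(1,n):
        if st[i,4]>100:
            p=W[l==i]; h=np.median(p[:,2]); r=cv2.minAreaRect(p[:,:2].astype(np.float32)*1000); print(nm,c[i],st[i,4],h,np.round(r[0],1),np.round(r[1],1),r[2])
```

```text
[ 0.45145674 -0.14915144  0.25157651]
stand [582.8870614   61.75548246] 912 0.0455598334253966 [ 486.5 -460. ] [  3.8 134.1] 89.66905212402344
stand [208.2265625  51.6484375] 128 0.046045582494119594 [623.1 -70.9] [12.9 32.8] 51.06436538696289
stand [155.3600713  105.68092692] 561 0.045573270743094654 [581.6   7.2] [150.4   2.4] 2.118856191635132
stand [323.52229299 116.05807419] 2669 0.04585143388719379 [ 519.2 -171.6] [55.9 70.1] 72.74722290039062
```

View pics/w2.png

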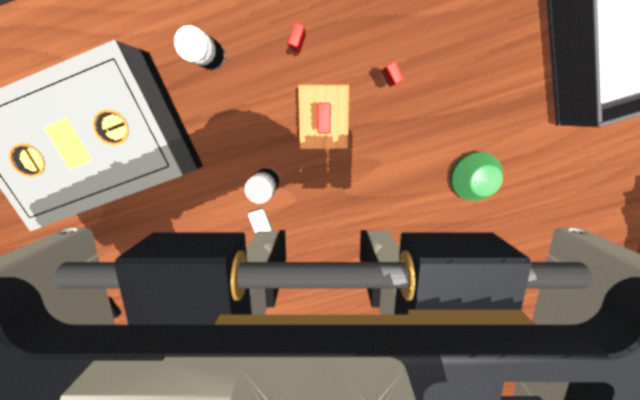

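The stand is at (324,116) with the red key upright in it. Both views agree: centre (519.8,-171.8) mm, yaw -17.2°. I'll move over it and down.

```bash
python3 -c "
from h import *
to(.5198,-.1718,.076,-17.2)"
```

```text
shift [0.072  0.0015 0.1756] turn 0.03
```

To row units: 0.1755 m is 0.351, 0.14 m is 0.28.

Emit:
pendant(
  increments=[
    [0.144,0.003,0,0,0.045],
    [0.144,0.003,0.08,0,0.045],
    [0.144,0.003,0.18,0,0.045],
    [0.144,0.003,0.28,0,0.045],
    [0.144,0.003,0.351,0,0.045],
    [0.144,0.003,0.351,0,0.045],
    [0.144,0.003,0.351,0,0.045],
  ],
)

```text
clock: 3.62
tool_pos: [0.5202, -0.1726, 0.0772]
orientation: [-180.0, -0.1, -17.2]
force: [0.4, -0.5, 0.3]
opening: 0.045
gripper_force: 0.0
```

Emit:
pendant(
  increments=[
    [0,0,0,0,0.0],
    [0,0,0,0,0.0],
    [0,0,0,0,0.0],
    [0,0,0,0,0.0],
    [0,0,0,0,0.0],
    [0,0,0,0,0.0],
    [0,0,0,0,0.0],
    [0,0,0,0,0.0],
  ],
)

```text
clock: 4.62
tool_pos: [0.5195, -0.1733, 0.0765]
orientation: [-180.0, -0.0, -17.3]
force: [-1.6, 2.8, 5.2]
opening: 0.0142
gripper_force: 30.0
```

```bash
python3 -c "
from h import *
print(status.get_obs()['moment'])"
```

```text
[ 0.87342696  0.43450795 -0.02971271]
```

To row units: -0.12 m is -0.24, -0.06 m is -0.12.

Emit:
pendant(
  increments=[
    [0,0,-0.03,0,0],
    [0,0,-0.06,0,0],
    [0,0,-0.12,0,0],
    [0,0,-0.24,0,0],
    [0,0,-0.24,0,0],
    [0,0,-0.24,0,0],
  ],
)

```text
clock: 5.38
tool_pos: [0.519, -0.1734, 0.1969]
orientation: [-180.0, -0.1, -17.3]
force: [-0.8, 0.1, -0.9]
opening: 0.0137
gripper_force: 30.0
```

Run:
```python
from h import *
import pickle
o=status.get_obs(); print(o['tool_pos'],o['orientation'],o['force'])
out=[]
for n in('wrist','side','top'):
    s=snap(n); W=cloud(s); hsv=cv2.cvtColor(s['frame'],cv2.COLOR_RGB2HSV); H,S,V=cv2.split(hsv)
    pickle.dump(s,open('g_'+n+'.pkl','wb')); f=s['frame'].copy()
    R=Ro.from_euler('xyz',o['orientation'],degrees=True).as_matrix()
    p=s['R']@(o['tool_pos']+R@[0,0,.0665])+s['t']; u,v=p[:2]/p[2]*s['f']+[s['cx'],s['cy']]; print(n,u,v)
    cu=int(np.clip(u,100,540)); cv_=int(np.clip(v-20,75,325)); out.append(cv2.resize(f[cv_-75:cv_+75,cu-100:cu+100],(400,300)))
cv2.imwrite('pics/held.png',cv2.hconcat(out[:2])[...,::-1])
```

```text
[ 0.51898075 -0.17342126  0.19689555] [-1.79971791e+02 -6.33156716e-02 -1.73101517e+01] [-0.84692543  0.12117444 -0.8667979 ]
wrist 322.07071857336484 218.3031566509237
side 346.4170375228404 216.25348739979376
top 394.2852979648475 212.50139324075676
```

View pics/held.png

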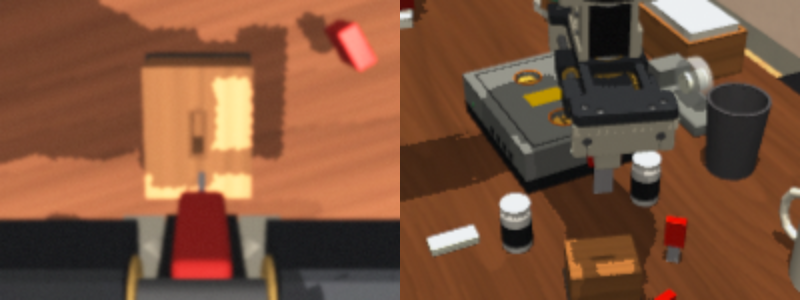

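The key is held upright; the blade tip is at about (323,210) in the wrist frame, and the empty pocket at (320,189). I'll check the blade offset and pocket position by ray.

Run:
```python
from h import *
import pickle
s=pickle.load(open('g_wrist.pkl','rb')); o=status.get_obs()
R=Ro.from_euler('xyz',o['orientation'],degrees=True).as_matrix()
for x in(-9,0,9):
    p=s['R']@(o['tool_pos']+R@[x/1e3,0,.0665])+s['t']; print(x,p[:2]/p[2]*s['f']+[s['cx'],s['cy']])
for x in (15,):
  for h in (.0665-.035,.0665-.083):
    p=s['R']@(o['tool_pos']+R@[x/1e3,0,h])+s['t']; print('handle front z',h,p[:2]/p[2]*s['f']+[s['cx'],s['cy']])
W=cloud(s); hsv=cv2.cvtColor(s['frame'],cv2.COLOR_RGB2HSV); H,S,V=cv2.split(hsv)
# pocket: dark on stand top
print('pocket px, V'); 
for v in range(170,206,2): print(v,V[v,310:332])
print('blade S cols'); 
for v in range(202,222,2): print(v,S[v,314:332])
print('stand pocket ray',ray(s,320,189,.045))
```

```text
-9 [322.31666494 229.36300151]
0 [322.3072226  218.34726426]
9 [322.29755699 207.07106054]
handle front z 0.0315 [322.17701616 215.4359321 ]
handle front z -0.0165 [321.92606871 250.73584471]
pocket px, V
170 [216 216 217 218 220 220 223 224 226 225 222 216 213 212 218 224 223 223
 230 248 254 255]
172 [217 217 216 218 220 220 223 224 226 225 222 217 212 212 217 222 223 222
 223 234 251 255]
174 [217 215 217 218 219 221 223 226 226 225 221 216 211 210 217 222 225 222
 223 229 246 254]
176 [217 217 216 219 219 220 223 224 222 216 211 207 207 209 219 223 222 224
 227 244 254 255]
178 [216 214 217 219 219 214 206 201 195 193 190 190 190 194 200 210 220 221
 228 243 254 255]
180 [217 217 216 218 218 211 195 178 171 189 200 197 192 186 190 203 217 224
 224 231 250 255]
182 [215 216 217 220 218 211 193 177 170 192 205 205 195 187 189 204 218 223
 228 245 254 255]
184 [216 217 215 218 218 212 197 181 175 193 204 203 197 186 188 205 220 223
 228 244 254 255]
186 [217 216 216 218 218 213 195 183 180 197 205 204 197 187 190 202 220 223
 222 232 250 255]
188 [217 217 215 217 218 211 196 182 177
[... 962 characters left out ...]
 149 149 149 152 148]
206 [149 150 150 152 150 151 152 152 149 149 152 148 151 151 153 150 149 151]
208 [148 150 150 150 152 152 148 137 131 133 139 146 150 149 151 146 147 150]
210 [151 152 150 150 150 149 135  96  48  60 108 141 148 148 137 120 118 132]
212 [151 150 151 149 152 150 128  78  29  45 101 138 148 148 134 113 100  96]
214 [148 152 151 150 151 149 129  77  29  43 105 138 147 133 114 101  93  91]
216 [131 143 148 143 141 136 128 102  45  60 115 133 126 109  98  94  93  89]
218 [149 162 164 158 156 158 154 140 118 123 146 155 151 148 147 148 144 134]
220 [200 200 200 201 200 203 201 202 205 201 204 198 200 202 202 200 196 196]
stand pocket ray [ 0.52016867 -0.17130405  0.045     ]
```

The key sits 1.6 mm back along tool x in the grip; lateral is centred. I'll carry it to the well at this height (blade bottom at 130 mm).

```bash
python3 -c "
from h import *
to(.5773,.167,.1969,-1)"
```

```text
shift [-0.0451 -0.3425 -0.0018] turn -16.3
```

To row units: -0.3425 m is -0.685, -0.045 m is -0.09, -16.3 degrees is -0.0906.

Emit:
pendant(
  increments=[
    [-0.09,-0.685,0,-0.0333,0],
    [-0.09,-0.685,0,-0.0667,0],
    [-0.09,-0.685,0,-0.0906,0],
    [-0.09,-0.685,0,-0.0906,0],
    [-0.09,-0.685,0,-0.0906,0],
    [-0.09,-0.685,0,-0.0906,0],
    [-0.09,-0.685,0,-0.0906,0],
    [-0.09,-0.685,0,-0.0906,0],
  ],
)

```text
clock: 6.52
tool_pos: [0.5775, 0.1666, 0.195]
orientation: [179.9, 0.1, -1.0]
force: [0.3, -0.2, -0.6]
opening: 0.0135
gripper_force: 30.0
```

```bash
python3 -c "
from h import *
to(.5773,.167,.142,-1)"
```

```text
shift [-0.0001 -0.0005  0.053 ] turn 0.02
```

To row units: 0.053 m is 0.106, 0.03 m is 0.06.

Emit:
pendant(
  increments=[
    [0,-0.001,0.06,0,0],
    [0,-0.001,0.106,0,0],
    [0,-0.001,0.106,0,0],
    [0,-0.001,0.106,0,0],
  ],
)

```text
clock: 7.02
tool_pos: [0.5786, 0.167, 0.144]
orientation: [-180.0, -0.1, -1.0]
force: [0.7, -0.1, -0.2]
opening: 0.0141
gripper_force: 30.0
```

Run:
```python
from h import *
s=snap('wrist'); t=snap('side')
o=status.get_obs(); print(o['force'])
c=lambda f,u,v:cv2.resize(f[v-56:v+57,u-75:u+75],(400,300),interpolation=cv2.INTER_CUBIC)
R=Ro.from_euler('xyz',o['orientation'],degrees=True).as_matrix()
p=t['R']@(o['tool_pos']+R@[0,0,.0665])+t['t']; q=(p[:2]/p[2]*t['f']+[t['cx'],t['cy']]).astype(int);print(q)
cv2.imwrite('pics/near.png',cv2.hconcat([c(s['frame'],322,200),c(t['frame'],*q)])[...,::-1])
hsv=cv2.cvtColor(s['frame'],cv2.COLOR_RGB2HSV); H,S,V=cv2.split(hsv)
k=((H>=5)&(H<20)&(S>150)&(V>100)).astype(np.uint8); k[:,:270]=0;k[:,375:]=0;k[230:]=0;k[:140]=0
ys,xs=np.nonzero(k); print('orange',xs.min(),xs.max(),ys.min(),ys.max(), ray(s,(xs.min()+xs.max())/2,190,.061))
print('rim by row',[(v,np.nonzero(k[v])[0][[0,-1]]) for v in range(ys.min(),ys.max(),4) if k[v].any()])
```

```text
[-0.16133645 -0.50100045 -1.85282878]
[309 153]
orange 299 345 193 229 [0.59626187 0.16700175 0.061     ]
rim by row [(193, array([318, 327])), (197, array([308, 336])), (201, array([304, 340])), (205, array([301, 343])), (209, array([300, 344])), (213, array([299, 345])), (217, array([299, 345])), (221, array([300, 344])), (225, array([302, 343]))]
```

View pics/near.png

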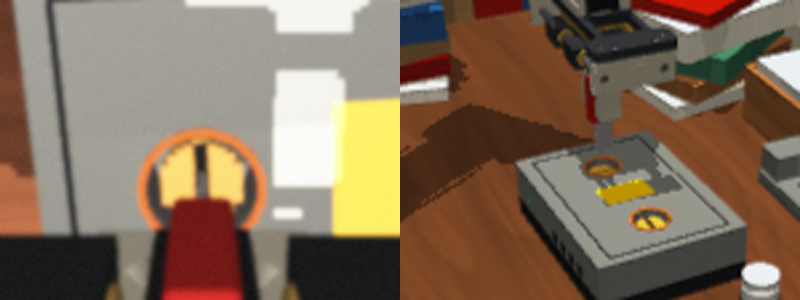

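The rim is centred at about (322,214) and the blade and dark slot line up with it at column 322, so I'll go in by feel.

Emit:
pendant(
  increments=[
    [0,0,0.02,0,0],
    [0,0,0.03,0,0],
    [0,0,0.032,0,0],
    [0,0,0.034,0,0],
    [0,0,0.036,0,0],
    [0,0,0.036,0,0],
    [0,0,0.036,0,0],
  ],
)

```text
clock: 8.0
tool_pos: [0.5782, 0.1676, 0.1252]
orientation: [-180.0, -0.0, -1.0]
force: [1.2, -0.0, -0.2]
opening: 0.0137
gripper_force: 30.0
```

Emit:
pendant(
  increments=[
    [0,0,0.002,0,0],
    [0,0,0.004,0,0],
    [0,0,0.006,0,0],
    [0,0,0.008,0,0],
    [0,0,0.008,0,0],
  ],
)

```text
clock: 8.62
tool_pos: [0.578, 0.1675, 0.1209]
orientation: [180.0, 0.0, -1.0]
force: [-0.2, -0.4, -0.6]
opening: 0.014
gripper_force: 30.0
```

To row units: 0.003 m is 0.006, 0.002 m is 0.004.

Emit:
pendant(
  increments=[
    [0,0,0.002,0,0],
    [0,0,0.004,0,0],
    [0,0,0.006,0,0],
    [0,0,0.006,0,0],
  ],
)

```text
clock: 9.12
tool_pos: [0.578, 0.1676, 0.118]
orientation: [180.0, 0.0, -1.0]
force: [-0.2, 0.3, -0.1]
opening: 0.0138
gripper_force: 30.0
```

To row units: 0.003 m is 0.006, 0.002 m is 0.004.

Emit:
pendant(
  increments=[
    [0,0,0.002,0,0],
    [0,0,0.004,0,0],
    [0,0,0.006,0,0],
    [0,0,0.006,0,0],
  ],
)

```text
clock: 9.62
tool_pos: [0.5782, 0.1676, 0.1154]
orientation: [180.0, -0.0, -1.0]
force: [-1.2, -0.9, 4.0]
opening: 0.0137
gripper_force: 30.0
```

Run:
```python
from h import *
import pickle
s=pickle.load(open('top.pkl','rb')); W=cloud(s)
print(np.round(W[189:200,231:248,2]*1000).astype(int))
t=snap('wrist'); W=cloud(t); p=W[190:215,312:333,2]; print(np.round(p*1000)[::3,::2])
o=status.get_obs(); print(o['force'],o['moment'],o['tool_pos'])
```

```text
[[                  66                   57                   56
                    46                   43                   52
                    56                   48                   49
                    51                   50                   50
  -9223372036854775808                   49                   60
                    58                   56]
 [                  62                   54                   45
                    53                   51                   56
                    48                   50                   47
                    54                   52                   56
                    51                   46                   58
                    59                   60]
 [                  58                   49                   40
                    53                   52                   52
                    49                   49                   46
                    52                   52                   52
                    53                   52                   46
                    61             
[... 2865 characters left out ...]
               58                   60                   59
                    59                   56]]
[[61. 60. 61. 60. 61. 62. 62. 61. 62. 60. 61.]
 [61. 61. 60. 62. 61. 61. 61. 60. 61. 61. 61.]
 [60. 60. 60. 60. 61. 60. 61. 63. 61. 61. 61.]
 [61. 61. 61. 61. 61. 60. 61. 61. 61. 61. 60.]
 [61. 61. 61. 60. 60. 60. 61. 62. 61. 61. 61.]
 [62. 62. 62. 62. 62. 62. 61. 61. 62. 62. 62.]
 [62. 48. 51. 53. 50. 50. 51. 52. 54. 50. 50.]
 [50. 55. 55. 56. 49. 56. 56. 55. 55. 54. 54.]
 [56. 55. 55. 54. 49. 63. 62. 50. 56. 55. 55.]]
[-0.66227993 -0.51411617  3.33653373] [-0.14459645  0.63261845 -0.00874154] [0.57816279 0.1675836  0.11541584]<stdin>:4: RuntimeWarning: invalid value encountered in cast
```

Disc top reads about 54–55 mm in depth and the blade edge is at about 49 mm, so the blade is on the slot bottom. Now I'll press gently.

Emit:
pendant(
  increments=[
    [0,0,0.002,0,0],
    [0,0,0.004,0,0],
    [0,0,0.006,0,0],
    [0,0,0.007,0,0],
    [0,0,0.007,0,0],
  ],
)

```text
clock: 10.3
tool_pos: [0.5782, 0.1676, 0.1122]
orientation: [-180.0, -0.0, -1.0]
force: [-3.9, -0.3, 8.0]
opening: 0.0137
gripper_force: 30.0
```

To row units: 0.0013 m is 0.0026, 0.0007 m is 0.0014.

Emit:
pendant(
  increments=[
    [0,0,0.0014,0,0],
    [0,0,0.0026,0,0],
    [0,0,0.0026,0,0],
  ],
)

```text
clock: 10.68
tool_pos: [0.5783, 0.1676, 0.1116]
orientation: [-180.0, -0.1, -1.0]
force: [-5.7, -0.9, 14.0]
opening: 0.0137
gripper_force: 30.0
```

```bash
python3 -c "
from h import *
for i in range(1): o=status.get_obs(); print(o['force'],o['moment'])"
```

```text
[-5.67425962 -0.89355759 14.02987453] [-0.29540498  2.16053776 -0.04894725]
```

At the solid stop (14 N). I'll turn, shifting -x so the tool axis ends up on the well axis.

To row units: -0.0018 m is -0.0036, -0.0016 m is -0.0032, 40 degrees is 0.2222.

Emit:
pendant(
  increments=[
    [-0.001,0,-0.0006,0.0333,0],
    [-0.002,0,-0.0006,0.0722,0],
    [-0.0026,0,-0.0006,0.1111,0],
    [-0.0032,0,-0.0006,0.15,0],
    [-0.0036,0,-0.0006,0.1889,0],
    [-0.0036,0,-0.0006,0.2222,0],
  ],
)

```text
clock: 11.42
tool_pos: [0.5777, 0.1667, 0.1119]
orientation: [-180.0, -0.2, -41.2]
force: [1.7, -7.4, 8.9]
opening: 0.014
gripper_force: 30.0
```

```bash
python3 -c "
from h import *
o=status.get_obs(); print(o['force'],o['moment'])"
```

```text
[ 1.7218493  -7.42293151  8.89682653] [-2.66512989 -0.72797641  0.08154692]
```

To row units: 0.0005 m is 0.001, 0.0004 m is 0.0008.

Emit:
pendant(
  increments=[
    [0.0008,0.001,0.001,0,0],
    [0.0008,0.001,0.001,0,0],
  ],
)

```text
clock: 11.68
tool_pos: [0.5778, 0.1666, 0.1117]
orientation: [-179.9, -0.1, -41.0]
force: [1.1, -4.3, 11.9]
opening: 0.0137
gripper_force: 30.0
```

```bash
python3 -c "
from h import *
o=status.get_obs(); print(o['force'],o['moment'])
s=snap('wrist'); save('turn',s); cv2.imwrite('pics/turn.png',cv2.resize(s['frame'][150:262,247:397],(600,448),interpolation=cv2.INTER_CUBIC)[...,::-1])"
```

```text
[ 1.05173498 -4.25870621 11.92454178] [-1.7469729  -0.1636335   0.06791618]
```

View pics/turn.png

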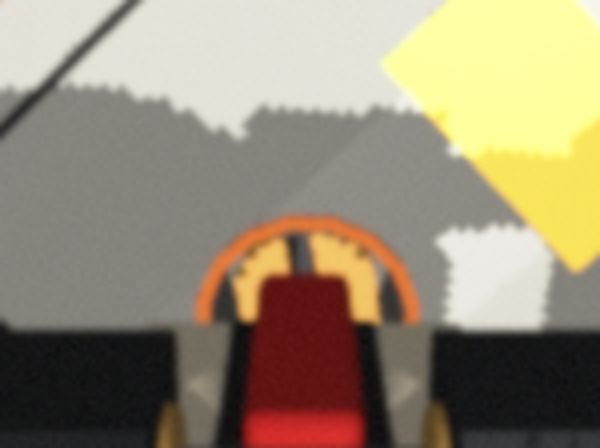

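The slot at (300,255) in the crop has turned with the key, so the fastener is following. Continuing.

To row units: 0.0003 m is 0.0006, 42 degrees is 0.2333.

Emit:
pendant(
  increments=[
    [0,0.0006,0,0.0389,0],
    [0,0.0006,0,0.0778,0],
    [0,0.0006,0,0.1167,0],
    [0,0.0006,0,0.1556,0],
    [0,0.0006,0,0.1944,0],
    [0,0.0006,0,0.2333,0],
    [0,0.0006,0,0.2333,0],
  ],
)

```text
clock: 12.6
tool_pos: [0.5769, 0.1658, 0.1116]
orientation: [-179.9, -0.1, -83.1]
force: [-2.5, -5.2, 13.5]
opening: 0.0137
gripper_force: 30.0
```

```bash
python3 -c "
from h import *
o=status.get_obs(); print(o['force'],o['moment'])"
```

```text
[-2.49951978 -5.22129281 13.52558017] [-2.28220636  0.67222201  0.03642132]
```

To row units: 0.0006 m is 0.0012, 0.0003 m is 0.0006, 12 degrees is 0.0667.

Emit:
pendant(
  increments=[
    [0.0012,0,-0.0004,0.0333,0],
    [0.0012,0.0006,-0.0004,0.0611,0],
    [0.0012,0.0006,-0.0004,0.0667,0],
    [0.0012,0.0006,-0.0004,0.0667,0],
    [0.0012,0.0006,-0.0004,0.0667,0],
  ],
)

```text
clock: 13.22
tool_pos: [0.5765, 0.1655, 0.1117]
orientation: [-179.9, -0.0, -94.9]
force: [-2.2, -4.7, 12.1]
opening: 0.014
gripper_force: 30.0
```

```bash
python3 -c "
from h import *
o=status.get_obs(); print(o['force'],o['moment'])
s=snap('wrist'); cv2.imwrite('pics/turn2.png',cv2.resize(s['frame'][150:262,247:397],(600,448),interpolation=cv2.INTER_CUBIC)[...,::-1])"
```

```text
[-2.24084143 -4.68947145 12.05889684] [-1.53785811  0.81775361  0.05596079]
```

View pics/turn2.png

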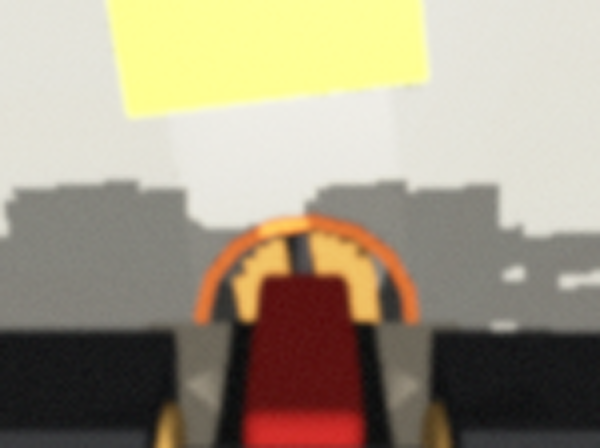

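The slot at (300,255) runs parallel to the label's sides, i.e. along the hatch: locked. I'll ease the turn within the play and lift out.

To row units: -0.085 m is -0.17, -0.03 m is -0.06, -5 degrees is -0.0278.

Emit:
pendant(
  increments=[
    [0,0,-0.002,-0.0167,0],
    [0,0,-0.006,-0.0278,0],
    [0,0,-0.01,-0.0278,0],
    [0,0,-0.024,-0.0278,0],
    [0,0,-0.06,-0.0278,0],
    [0,0,-0.17,-0.0278,0],
    [0,0,-0.17,-0.0278,0],
    [0,0,-0.17,-0.0278,0],
  ],
)

```text
clock: 14.28
tool_pos: [0.5754, 0.1662, 0.195]
orientation: [180.0, 0.0, -90.0]
force: [0.8, 1.2, -1.8]
opening: 0.0138
gripper_force: 30.0
```

Run:
```python
from h import *
import pickle
o=status.get_obs()
s=snap('top'); cv2.imwrite('pics/x.png',s['frame'][...,::-1])
s=snap('wrist'); pickle.dump(s,open('l.pkl','wb'))
R=Ro.from_euler('xyz',o['orientation'],degrees=True).as_matrix()
for x in(-9,0,9):
    p=s['R']@(o['tool_pos']+R@[x/1e3,0,.0665])+s['t']; print(x,p[:2]/p[2]*s['f']+[s['cx'],s['cy']])
cv2.imwrite('pics/lift.png',cv2.resize(s['frame'][120:262,227:417],(760,568),interpolation=cv2.INTER_CUBIC)[...,::-1])
to(.5205,-.172,.197,-17.2)
```

```text
-9 [320.83485677 231.2303168 ]
0 [320.80999127 220.13399159]
9 [320.78452759 208.77072501]
shift [ 0.3379  0.0545 -0.0026] turn -72.81
```

View pics/lift.png

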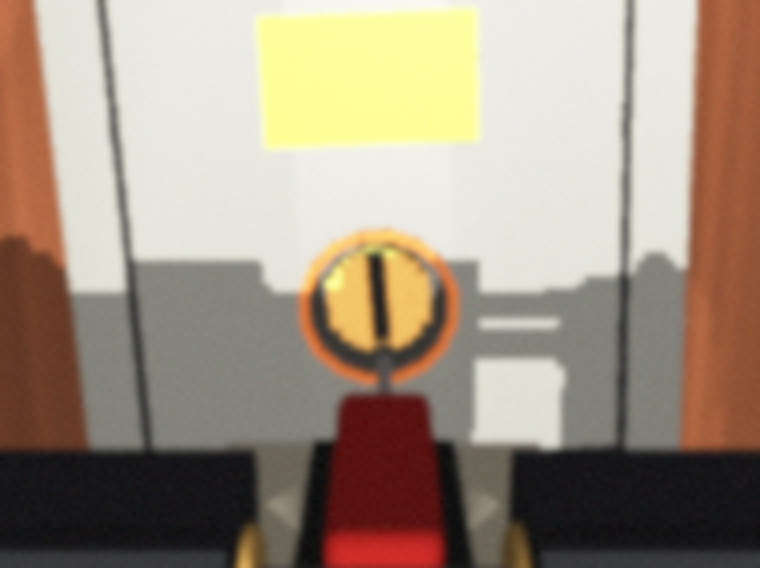

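The slot runs along the case y (fastener locked); I'll measure its angle. The blade end appears slightly shifted relative to before, so I'll compare with the earlier picture.

Run:
```python
from h import *
import pickle
for n in('g_wrist','l'):
    s=pickle.load(open(n+'.pkl','rb')); f=s['frame']; hsv=cv2.cvtColor(f,cv2.COLOR_RGB2HSV); H,S,V=cv2.split(hsv)
    print(n,'col 322/323 S',[(v,int(S[v,322]),int(S[v,323]),int(V[v,323])) for v in range(200,224)])
    red=(((H<6)|(H>172))&(S>170)&(V>60)&(V<130)).astype(np.uint8); red[:212]=0
    print([(v,np.nonzero(red[v,290:360])[0][[0,-1]]+290) for v in (222,230,240) if red[v,290:360].any()])
V=cv2.cvtColor(f,cv2.COLOR_RGB2GRAY)
x0=227;y0=120
pts=[]
for v in range(185,204):
    r=V[v,312:332].astype(float); w=np.clip(r.max()*.6-r,0,None); w[:5]=0;w[14:]=0
    if w.sum()>0: pts.append(ray(s,312+(w*np.arange(20)).sum()/w.sum(),v,.052)[:2])
pts=np.array(pts); vx,vy,_,_=cv2.fitLine(pts.astype(np.float32)*1000,cv2.DIST_HUBER,0,.01,.01).ravel(); print('slot dir deg',np.degrees(np.arctan2(vy,vx)),pts[[0,-1]])
o=status.get_obs();print(o['tool_pos'],o['orientation'],o['force'],o['moment'])
```

```text
g_wrist col 322/323 S [(200, 155, 154, 182), (201, 154, 153, 192), (202, 155, 152, 198), (203, 154, 152, 207), (204, 153, 150, 213), (205, 152, 152, 213), (206, 149, 149, 212), (207, 148, 146, 210), (208, 131, 133, 191), (209, 88, 95, 159), (210, 48, 60, 136), (211, 40, 47, 130), (212, 29, 45, 130), (213, 27, 45, 131), (214, 29, 43, 130), (215, 34, 52, 132), (216, 45, 60, 140), (217, 69, 81, 144), (218, 118, 123, 137), (219, 174, 174, 126), (220, 205, 201, 122), (221, 205, 204, 121), (222, 207, 207, 121), (223, 205, 206, 124)]
[(222, array([313, 332])), (230, array([310, 334])), (240, array([309, 336]))]
l col 322/323 S [(200, 62, 132, 87), (201, 45, 121, 80), (202, 46, 119, 77), (203, 91, 127, 86), (204, 135, 140, 118), (205, 135, 145, 139), (206, 113, 118, 112), (207, 65, 63, 73), (208, 23, 16, 65), (209, 11, 10, 76), (210, 13, 16, 80), (211, 13, 16, 82), (212, 21, 18, 83), (213, 42, 34, 91), (214, 58, 41, 94), (215, 53, 38, 95), (216, 36, 26, 88), (217, 46, 47, 87), (218, 100, 107, 88), (219, 169, 171, 88), (220, 195, 210, 85), (221, 201, 206, 88), (222, 209, 214, 88), (223, 206, 206, 88)]
[(222, array([313, 332])), (230, array([311, 334])), (240, array([310, 335]))]
slot dir deg -85.42427 [[0.5759628  0.15798904]
 [0.57446927 0.17688678]]
[0.57505789 0.16586064 0.1940171 ] [ 1.79883470e+02 -4.53956239e-02 -9.00082439e+01] [-0.48130768 -0.01953681 -1.53660741] [ 0.12409817 -0.05681961 -0.01264355]
```

The slot is at -85.4° against the case's 2.2°, so the fastener is at ≈1.53 rad: locked. The key has not slipped in the grip. Now I'll carry it back.

To row units: 0.338 m is 0.676, 0.0545 m is 0.109, -72.8 degrees is -0.4044.

Emit:
pendant(
  increments=[
    [0.676,0.109,-0.004,-0.0556,0],
    [0.676,0.109,-0.004,-0.1111,0],
    [0.676,0.109,-0.004,-0.1667,0],
    [0.676,0.109,-0.004,-0.2222,0],
    [0.676,0.109,-0.004,-0.2778,0],
    [0.676,0.109,-0.004,-0.3333,0],
    [0.676,0.109,-0.004,-0.3889,0],
    [0.676,0.109,-0.004,-0.4044,0],
  ],
)

```text
clock: 15.38
tool_pos: [0.5205, -0.1726, 0.1959]
orientation: [180.0, 0.1, -17.1]
force: [0.5, -0.0, -0.8]
opening: 0.0142
gripper_force: 30.0
```

Emit:
pendant(
  increments=[
    [0,0,0,0,0],
    [0,0,0,0,0],
    [0,0,0,0,0],
  ],
)

```text
clock: 15.75
tool_pos: [0.5214, -0.1717, 0.197]
orientation: [180.0, 0.0, -17.2]
force: [-0.2, 0.7, -0.3]
opening: 0.0135
gripper_force: 30.0
```

```bash
python3 -c "
from h import *
o=status.get_obs()
s=snap('wrist'); V=cv2.cvtColor(s['frame'],cv2.COLOR_RGB2HSV)[...,2]
for v in range(172,206,4): print(v,V[v,312:332])
to(.5203,-.1722,.125,-17.2)"
```

```text
172 [217 216 217 217 217 220 223 225 225 225 224 218 213 212 218 221 228 243
 254 255]
176 [216 216 218 218 219 222 223 225 227 223 220 215 212 211 216 221 229 245
 254 255]
180 [218 217 216 218 219 214 203 196 193 191 190 187 189 186 194 205 222 234
 250 255]
184 [217 215 217 217 218 213 199 182 177 198 204 204 195 185 188 200 228 248
 254 255]
188 [218 215 216 218 218 214 201 181 177 194 206 204 197 187 188 208 236 252
 255 255]
192 [217 217 216 218 219 214 203 180 160 156 158 157 154 160 184 203 226 244
 254 255]
196 [218 216 216 219 218 214 203 180 147 118 107 104 111 139 179 202 226 244
 253 254]
200 [216 217 218 219 218 213 201 181 153 130 120 123 129 154 184 203 218 224
 223 223]
204 [218 216 217 218 218 217 217 217 218 214 206 202 204 207 212 220 222 225
 224 222]
shift [-0.0009  0.0008  0.0721] turn 0.0
```

```bash
python3 -c "
from h import *
o=status.get_obs()
s=snap('wrist'); p=ray(s,322.6,190.8,.045); R=Ro.from_euler('xyz',o['orientation'],degrees=True).as_matrix()
print(p,R.T@(p-o['tool_pos']),o['tool_pos'])
V=cv2.cvtColor(s['frame'],cv2.COLOR_RGB2HSV)[...,2]
print(V[170:212,322])"
```

```text
[ 0.51964757 -0.17161649  0.045     ] [-0.00166257  0.00040249  0.15211074] [ 0.52140035 -0.17171726  0.19711023]
[223 223 225 223 223 222 220 214 208 197 189 197 202 203 203 205 205 204
 205 204 202 189 159 120 106 107 107 106 109 112 124 146 175 193 206 212
 212 207 193 156 133 129]
```

The pocket is at tool (-1.7, 0.4) mm and the key at (-1.6, 0): aligned. Straight down.

The manual's scale: shifts go in shares of 0.5 m and turns go in shares of 180 degrees. Converting my numbers, 0.089 m is 0.178, 0.086 m is 0.172.

Emit:
pendant(
  increments=[
    [0,0.0006,0.08,0,0],
    [0,0.0006,0.14,0,0],
    [0,0.0006,0.16,0,0],
    [0,0.0006,0.16,0,0],
    [0,0.0006,0.166,0,0],
    [0,0.0006,0.172,0,0],
    [0,0.0006,0.178,0,0],
    [0,0.0006,0.178,0,0],
  ],
)

```text
clock: 16.85
tool_pos: [0.5212, -0.1722, 0.1082]
orientation: [180.0, 0.0, -17.2]
force: [-0.2, -0.3, -1.8]
opening: 0.0139
gripper_force: 30.0
```

No contact, with the blade edge 3 mm inside the pocket. Continuing.

To row units: 0.027 m is 0.054, 0.024 m is 0.048.

Emit:
pendant(
  increments=[
    [0,0,0.008,0,0],
    [0,0,0.016,0,0],
    [0,0,0.024,0,0],
    [0,0,0.032,0,0],
    [0,0,0.04,0,0],
    [0,0,0.048,0,0],
    [0,0,0.054,0,0],
    [0,0,0.054,0,0],
  ],
)

```text
clock: 17.85
tool_pos: [0.5212, -0.1722, 0.081]
orientation: [180.0, 0.0, -17.2]
force: [-1.2, 0.3, -1.4]
opening: 0.0139
gripper_force: 30.0
```

Emit:
pendant(
  increments=[
    [0,0,0.002,0,0],
    [0,0,0.004,0,0],
    [0,0,0.006,0,0],
    [0,0,0.007,0,0],
    [0,0,0.007,0,0],
  ],
)

```text
clock: 18.48
tool_pos: [0.5213, -0.1722, 0.0777]
orientation: [180.0, 0.0, -17.2]
force: [-0.1, 0.4, -0.7]
opening: 0.0142
gripper_force: 30.0
```

To row units: 0.0016 m is 0.0032, 0.0012 m is 0.0024.

Emit:
pendant(
  increments=[
    [0,0,0.0012,0,0],
    [0,0,0.0024,0,0],
    [0,0,0.0032,0,0],
    [0,0,0.0032,0,0],
  ],
)

```text
clock: 18.98
tool_pos: [0.5213, -0.1722, 0.0765]
orientation: [180.0, -0.0, -17.2]
force: [-1.6, 0.3, 4.3]
opening: 0.0141
gripper_force: 30.0
```

Shoulder contact at the original height (4 N), so the key is home. I'll release it, back off upward and check.

To row units: -0.14 m is -0.28, -0.08 m is -0.16.

Emit:
pendant(
  increments=[
    [0,0,0,0,0.02],
    [0,0,0,0,0.03],
    [0,0,0,0,0.04],
    [0,0,0,0,0.045],
    [0,0,0,0,0.045],
    [0,0,-0.06,0,0.045],
    [0,0,-0.16,0,0.045],
    [0,0,-0.28,0,0.045],
  ],
)

```text
clock: 19.98
tool_pos: [0.5206, -0.1721, 0.2169]
orientation: [180.0, 0.1, -17.2]
force: [0.6, -0.5, -0.5]
opening: 0.0451
gripper_force: 0.0
```

Emit:
pendant(
  increments=[
    [-0.1,0,-0.08,0,0.045],
    [-0.1,0,-0.08,0,0.045],
    [-0.1,0,-0.08,0,0.045],
  ],
)

```text
clock: 20.35
tool_pos: [0.4735, -0.1572, 0.2563]
orientation: [-180.0, -0.1, -17.2]
force: [-0.5, -0.9, 0.4]
opening: 0.0449
gripper_force: 0.0
```

Run:
```python
from h import *
s=snap('wrist'); W=cloud(s); H,S,V=cv2.split(cv2.cvtColor(s['frame'],cv2.COLOR_RGB2HSV)); z=W[...,2]
k=((H<6)|(H>172))&(S>150)&(z>.08)&(z<.12); p=W[k]
print('key top z',np.median(p[:,2]),k.sum(),cv2.minAreaRect(p[:,:2].astype(np.float32)*1000))
k=(z>.041)&(z<.05); n,l,st,c=cv2.connectedComponentsWithStats(k.astype(np.uint8))
for i in range(1,n):
    if st[i,4]>1000: print('stand',cv2.minAreaRect(W[l==i][:,:2].astype(np.float32)*1000))
a=snap('side')['frame'][200:300,290:423]
cv2.imwrite('pics/end.png',cv2.hconcat([cv2.resize(s['frame'][60:210,222:422],(400,300)),cv2.resize(a,(400,300))])[...,::-1])
```

```text
key top z 0.09358515822205486 226 ((520.9581298828125, -172.1455535888672), (13.418001174926758, 29.267581939697266), 73.4559097290039)
stand ((499.8692626953125, -460.160888671875), (160.64112854003906, 3.811713933944702), 0.21143539249897003)
stand ((518.6553344726562, -171.40928649902344), (56.01443862915039, 69.32347869873047), 72.78012084960938)
```

View pics/end.png

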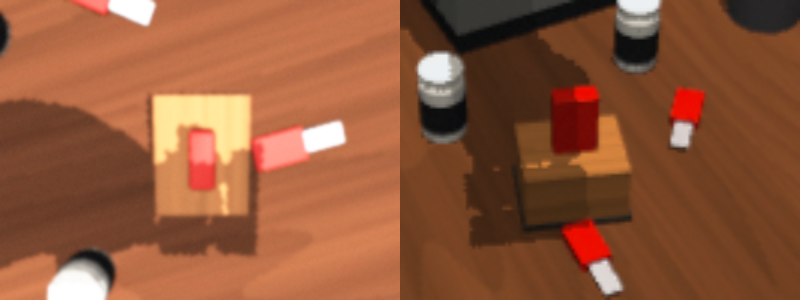

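I've now viewed 11 pictures, one over the limit, so I won't view any more. The key stands home. The two smaller keys look different, so I'll check them numerically along with the bystanders.

Run:
```python
from h import *
import pickle
def reds(nm,s):
    W=cloud(s); H,S,V=cv2.split(cv2.cvtColor(s['frame'],cv2.COLOR_RGB2HSV))
    k=((H<6)|(H>174))&(S>150)&(V>80)&(W[...,2]>.005)&(W[...,0]>.42)&(W[...,0]<.68)&(W[...,1]<-.09)&(W[...,1]>-.3)
    n,l,st,c=cv2.connectedComponentsWithStats(k.astype(np.uint8))
    for i in range(1,n):
        if st[i,4]>15: p=W[l==i]; print(nm,np.round(c[i]),st[i,4],'mean',np.round(np.nanmean(p,0),3),'z',np.round(np.nanpercentile(p[:,2],[10,90]),3))
a=pickle.load(open('top.pkl','rb')); b=snap('top'); c=snap('wrist')
reds('top0',a); reds('g_wr',pickle.load(open('g_wrist.pkl','rb'))); reds('top1',b); reds('wrist',c)
reds('side0',pickle.load(open('side.pkl','rb'))); reds('side1',snap('side'))
d=cv2.absdiff(a['frame'],b['frame']).max(2)>60; n,l,st,ce=cv2.connectedComponentsWithStats(d.astype(np.uint8))
print([(np.round(ce[i]).tolist(),int(st[i,4])) for i in range(1,n) if st[i,4]>12])
o=status.get_obs(); print(o['force'],o['opening'])
```

```text
top0 [386. 179.] 49 mean [ 0.606 -0.169  0.056] z [0.049 0.06 ]
top0 [426. 207.] 60 mean [ 0.541 -0.257  0.054] z [0.043 0.061]
top0 [390. 216.] 87 mean [ 0.518 -0.17   0.089] z [0.078 0.093]
g_wr [292. 107.] 125 mean [ 0.605 -0.171  0.054] z [0.039 0.061]
g_wr [392. 143.] 172 mean [ 0.545 -0.253  0.048] z [0.034 0.06 ]
g_wr [322. 242.] 1144 mean [ 0.532 -0.178  0.201] z [0.179 0.214]
g_wr [323. 297.] 575 mean [ 0.511 -0.171  0.214] z [0.213 0.215]
wrist [260.  52.] 123 mean [ 0.635 -0.13   0.01 ] z [0.009 0.012]
wrist [322. 144.] 226 mean [ 0.517 -0.171  0.094] z [0.093 0.095]
wrist [351. 136.] 86 mean [ 0.508 -0.207  0.01 ] z [0.009 0.012]
side0 [347. 239.] 311 mean [ 0.52  -0.176  0.075] z [0.053 0.092]
side0 [383. 236.] 153 mean [ 0.607 -0.172  0.045] z [0.03  0.059]
side0 [377. 275.] 166 mean [ 0.542 -0.26   0.047] z [0.031 0.059]
side1 [348. 239.] 313 mean [ 0.521 -0.177  0.074] z [0.052 0.092]
side1 [385. 235.] 102 mean [ 0.637 -0.134  0.009] z [0.007 0.01 ]
side1 [351. 280.] 153 mean [ 0.508 -0.222  0.008] z [0.007 0.01 ]
[([478.0, 139.0], 83), ([466.0, 153.0], 986), ([507.0, 160.0], 103), ([435.0, 214.0], 1024), ([326.0, 203.0], 1123), ([263.0, 195.0], 5096), ([339.0, 168.0], 222), ([385.0, 180.0], 62), ([471.0, 182.0], 135), ([506.0, 179.0], 33), ([433.0, 185.0], 31), ([287.0, 189.0], 45), ([235.0, 194.0], 43), ([381.0, 206.0], 1679), ([510.0, 206.0], 132), ([287.0, 195.0], 47), ([455.0, 208.0], 55), ([500.0, 206.0], 29), ([211.0, 211.0], 33), ([338.0, 222.0], 34), ([447.0, 211.0], 34), ([475.0, 219.0], 32), ([467.0, 229.0], 15), ([323.0, 319.0], 884), ([381.0, 242.0], 511), ([420.0, 252.0], 30), ([442.0, 255.0], 43), ([225.0, 261.0], 103), ([451.0, 255.0], 13), ([230.0, 285.0], 36), ([220.0, 356.0], 1288), ([337.0, 354.0], 295), ([157.0, 394.0], 376)]
[-0.13633151 -0.47875704 -0.48794464] 0.0449375273901874
```

```bash
python3 -c "
from plant import job
print(job.close_job())"
```

```text
the job is handed in; nothing more can be done
None
```

The job is handed in with no verdict shown: the fastener measured locked at about 1.53 rad, and the red key is home in its stand and released; two smaller spare keys (not on your list) toppled during the run, cause unknown, I didn't re-measure the bystanders, and I viewed 11 pictures against the limit of 10.

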